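# Lift a stack of tube plates out of a dry-block heater with the T-foot lifter

### The arm

A 7-joint arm with a two-finger parallel gripper is mounted at the origin on the work surface. World frame = base frame: x ahead of the robot, y to its left, z up, the work surface at z = 0. Lengths are in mm, angles in degrees, forces in N, time in s.
With the tool pointing down it reaches from about 400 to 850 mm from the base axis. Payload 4.5 kg.
Tool frame: the origin (TCP) lies on the centre line of the jaws, within the pads' length; the fingertips stand 11 mm ahead of it and the grasp point (between the pads) lies 8 mm behind it; z points along the fingers, y is the line along which they close (so a half turn about z gives the same grasp; the last joint's range is limited). The gripper opens to 88 mm and grips with 3 to 60 N. Pads are 18 mm wide; open, the fingers measure 123 mm over their backs; the gripper's body (75 mm by 187 mm) begins 45 mm behind the grasp point.
Start: joints at [67.655, 39.483, -11.15, 89.685, 9.013, 51.709, -12.324], TCP at [257.047, -569.719, 249.743] pointing down, gripper open.
Joint ranges: [-172.22, 172.22], [-26.19, 119.32], [-84.43, 86.54], [7.71, 146.69], [-57.33, 237.33], [2.42, 119.75], [-152.13, 152.13]. Speed limits (degrees/s): [147.25, 147.25, 180, 180, 180, 180, 180].

### API

Orientations are given as a 3x3 rotation matrix whose columns are the frame's x, y, z axes.
In Python, from plant import ctrl gives the robot as it stands. The module is installed in compiled form; this text tells all that it offers.
- The arm moves only by the tool step_arm, never from a script. Its argument "deltas" is a list of rows, each a list of 3 entries, a list of its own where there are three numbers: the shift along the tool's x, y, z in m, then the turn, a rotation vector about the tool's x, y, z in degrees, then the finger opening in m, from 0 to 0.0881. A call has 1 to 5 rows; each row shifts and turns the commanded pose from where the row before left it, along the tool's axes as they then stand; what a row does not reach is not made up. A row lasts 1/10 s, in which the tool goes at most 50 mm and 8.59 degrees, less where a joint would pass 70% of its speed; a pose out of reach is approached as far as the arm can. A call is refused whole if a number of a shift passes 0.05 or a number of a turn 8.59, either way. A call with a gripper value outside its range is refused whole. The fingers move at their own pace and stop on an object; "newtons" is the grip in N (left out, the last holds). Time passes only in rows, so rows that do not move let the fingers close. It gives the time, the measured TCP pose, the force, the opening and the grip force at its end, in the units of the state.
- ctrl.read_state(): the state, without advancing time (a new reading comes with each control period).
- ctrl.camera(name): name is "scene" or "top"; returns (picture, depth): 384x512x3 uint8, red, green, blue; 384x512 float32, mm along the optical axis (not along the pixel's ray), 0 where there is no reading.
- ctrl.camera_params(name): a dict with "K" (3x3 intrinsics, pixels), "D" ([k1, k2, p1, p2, k3] as OpenCV has them; the pictures are not rectified), "extrinsics" (4x4, takes a point from world to camera coordinates). Camera axes: x right, y up, looking along -z (the intrinsics and any distortion apply to the point x, -y, -z); pixel columns grow to the right and rows downward; lengths in mm; the calibration is good to about 2 mm. A picture is of the moment at which its call begins. camera_params takes no time and is no camera call.
- ctrl.job_done(): hands the job in; it is judged then, once.
The state is a dict: "time_s": time; "joint_pos": joint angles; "joint_velocities": joint speeds; "joint_torque": joint torques, N m; "eef_pos": TCP position; "tool_rot": TCP orientation; "force": force on the tool from outside, world axes, zero at the start; "moment": the same for the moment, N m; "opening": opening from 0.0 (shut) to 1.0 (fully open); "grasp_force": force on a finger pad.
Only numpy, scipy, OpenCV 4.12 (cv2) and the standard library are available. Lean on these libraries where they do the work, as an engineer would, in place of code of your own. Each camera call takes 0.05 s, during which the arm holds its last target. There are 200 camera calls.

### The job

Take the lifter from its stand, thread it gently down through the slots of all three tube plates in the heater, feeling for the lower slots because the plates lie out of line and must not be forced, and give it a quarter turn so that its foot catches under the lowest plate. Lift the three out together, set the stack down gently and upright on the middle of the draining pad, and let go, leaving the lifter standing in it. Do not disturb the jar, the beaker, the tip box or the marker.

Things in the scene. Friction and masses are not known exactly. Their poses are not given: they have to be found in the camera images.
- lifter_handle (a point): Centre of the black handle (44 x 22 x 36 mm high, long along x; grip it across its y, 22 mm) of the loose steel lifter, about 150 g, 131 mm high, upright in its stand at the start. Shaft below it: 16 mm diameter, 87 mm long. The foot's underside is 113 mm below this point, the handle's 18 mm. z up the shaft.
- lifter_foot (a point): Centre of the lifter's blunt flat foot, 40 mm long (x) x 16 mm wide (y) x 8 mm high, at the shaft's lower end, on its axis; 4 mm above the foot's underside. Axes as for the handle.
- stand: Fixed grey block 85 x 60 x 28 mm high with a slot pocket 44 (x) x 20 (y) mm, 20 mm deep, that holds the lifter's foot; lift the lifter straight up by at least 30 mm to clear it. Origin: centre of its underside on the table. The lifter's axes lie along the stand's.
- heater: Fixed white heater block 161 (x) x 176 (y) x 89 mm high, with a 45 mm high control panel that reaches to 133 mm on its -x side. In its middle an open well, inside 101 mm along x and 116 mm along y, sprung floor 15 mm above the table, rim 89 mm above the table. Origin: centre of the well, at table height. z is up.
- plate_top: Topmost of three identical loose aluminium plates (80 to 160 g each) stacked in the well: 96 (x) x 100 (y) x 5 mm thick, dark round spots, on four corner legs 18 mm long, so they stack at a pitch of 23 mm. Origin: centre in plan, level with its leg ends; upper face 23 mm above that, 84 mm above the table at the start.
- plate_slot (a point): Centre of the top plate's slot, at its upper face, 23 mm above the plate's origin. The slot, alike in each plate and square-edged, goes right through and measures 46 mm along the plate's x and 22 mm along its y. Turned across it, the foot catches under a plate.
- well_floor (a point): Middle of the well's floor, a sprung plate that gives way beyond 6 N, then 1.5 N per mm, and is hard after 10 mm. The lowest plate stands on it, with 18 mm under it to turn the foot in. The two lower plates' poses are not given: each lies up to 6 mm off the middle along the heater's y (1.5 mm along x, 0.02 rad), out of line with the top one; they slide aside at a few N.
- pad_top (a point): Centre of the upper face of the fixed black ribbed draining pad, 160 (x) x 170 (y) mm, 6 mm thick.
- jar: Bystander: loose amber jar, 48 mm across, 70 mm high, origin at its underside.
- beaker: Bystander: loose glass beaker, 54 mm across, 65 mm high, origin at its underside.
- tip_box: Bystander: loose clear pipette-tip box with a yellow deck, 120 x 85 x 55 mm, origin at its underside.
- marker: Bystander: loose black marker pen, 120 mm long, 16 mm thick, origin under its middle.
There are look-alikes about, which are no part of the job. Leave any red look-alike of the part that bears lifter_handle alone.

How it is judged (in metres and radians):
On the way, in this order (a step that is already met when the one before it is completed fails the run):
1. the lifter's foot has been threaded through all three plates, into the space below the lowest, with the plates still in the well (z of lifter_foot in the frame of plate_top below -0.031 m and horizontal distance between lifter_foot and plate_top below 0.015 m and horizontal distance between plate_top and heater below 0.02 m and height (world z) of plate_top below 0.07 m), for 0.1 s.
2. all three plates hang on the turned foot, clear above the heater's rim (height (world z) of plate_top above 0.142 m and z of lifter_foot in the frame of plate_top below -0.028 m and horizontal distance between lifter_foot and plate_top below 0.02 m and angle between the x axis of lifter_foot and the x axis of plate_top, either way round above 1 rad), for 0.2 s.
At the end, for the whole second after the job is handed in: Top plate within 35 mm of the pad's middle in plan, at the height of a full stack of three (leg ends 42 to 50 mm above the pad), level to 0.07 rad, at rest; lifter released, leaning less than 0.4 rad, its foot still below the lowest plate (horizontal distance between plate_top and pad_top below 0.035 m and z of plate_top in the frame of pad_top between 0.042 and 0.05 m and angle between plate_top's own z axis and vertical below 0.07 rad and linear speed of plate_top below 0.02 m/s and z of lifter_foot in the frame of plate_top below -0.025 m and angle between lifter_foot's own z axis and vertical below 0.4 rad); the robot touches nothing.
It fails at once if the plates are forced: more than 30 N on the heater in all (the plates' own weight is up to 5 N of it) (contact force between heater and anything else above 30 N).
It fails at once if the stack is set down hard or dropped: more than 40 N on the draining pad (contact force between pad and anything else above 40 N).
It fails at once if a bystander is moved by more than 30 mm (distance of any of jar, beaker, tip_box, marker from where it was at the start of the episode above 0.03 m).
It also fails if it takes over 72 s, if anything falls off the work surface, if the arm or the gripper's body presses on something with over 40 N, if the wrist force passes 120 N, or if a joint passes its speed limit or range.

## Working session

There is one attempt and no reset: what is moved stays moved. The work goes in short steps, Python scripts to look and compute and a tool call to move; the robot and the scene stay as the last step left them, time stands still between calls to the robot, and variables do not carry over. Pictures are saved under pics/ and viewed, at most 10 in all, crops included, and the job is handed in when it is done.

Besides the shell and the picture viewer there is one more tool, called after ">>>" in YAML: its name, and indented under it one key for each argument. step_arm: Moves the arm, as the interface text tells. Its arguments: {"type":"object","properties":{"deltas":{"type":"array","items":{"type":"array"}},"newtons":{"type":"number"}},"required":["deltas"]}

```bash
mkdir -p pics
cat > h.py <<'E'
from plant import ctrl
import numpy as np, cv2
def look(n):
    p,d=ctrl.camera(n); return p,d,ctrl.camera_params(n)
def rays(P,uv):
    uv=np.array(uv,float).reshape(-1,1,2)
    n=cv2.undistortPoints(uv,np.array(P["K"],float),np.array(P["D"],float)).reshape(-1,2)
    E=np.array(P["extrinsics"]); R=E[:3,:3]; o=-R.T@E[:3,3]
    d=np.c_[n[:,0],-n[:,1],-np.ones(len(n))]@R
    return o,d
def onz(P,uv,z):
    o,d=rays(P,uv); return o+d*((z-o[2])/d[:,2])[:,None]
def depthpts(P,uv,dep):
    o,d=rays(P,uv); return o+d*np.array([dep[int(v),int(u)] for u,v in uv])[:,None]
def cloud(P,dep):
    v,u=np.indices(dep.shape); uv=np.c_[u.ravel(),v.ravel()]
    o,d=rays(P,uv); return (o+d*dep.ravel()[:,None]).reshape(*dep.shape,3)
def save(name,p): cv2.imwrite('pics/'+name,p[...,::-1])
E
python3 - <<'E'
from h import *
for n in("scene","top"):
    p,d,P=look(n); np.savez(n+'0.npz',p=p,d=d); save(n+'0.png',p)
    o,_=rays(P,[[256,192]]); print(n,o.round(),onz(P,[[256,192],[0,0],[511,383]],0).round(),(d==0).mean())
s=ctrl.read_state();print(s['time_s'],s['eef_pos'],np.round(s['tool_rot'],3),s['force'])
E
```

```text
scene [1322.  -23.  580.] [[  451.   -10.     0.]
 [-3599. -2841.     0.]
 [ 1002.   375.     0.]] 0.004175821940104167
top [ 420.  -26. 1425.] [[ 601.  -13.    0.]
 [1227.  784.    0.]
 [  41. -727.    0.]] 0.004079182942708333
0.1 [ 256.7627946  -569.23102632  248.9911324 ] [[ 0.911  0.411 -0.001]
 [ 0.411 -0.911  0.001]
 [-0.    -0.002 -1.   ]] [ 0.08384658  0.05276664 -0.56270015]
```

View pics/scene0.png

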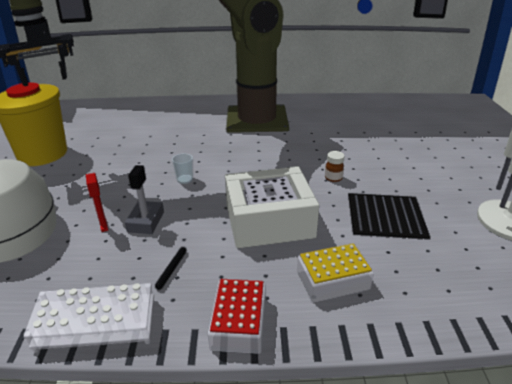

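View pics/top0.png

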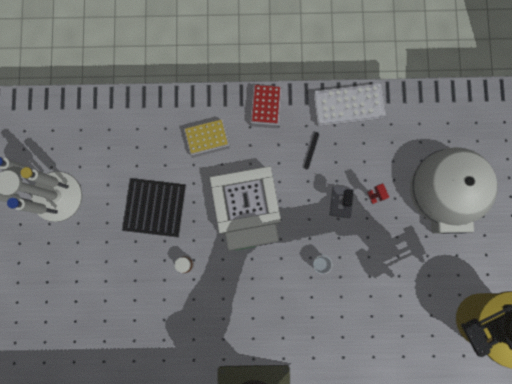

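The pictures show the lifter handle at scene (137,178) / top (348,198), with the red look-alike at top (378,193). The heater well is at top (245,200), with the panel towards the robot, and the pad at top (154,207). Next I measure.

Run:
```python
from h import *
P=ctrl.camera_params('top');f=np.load('top0.npz');p,d=f['p'],f['d'];C=cloud(P,d)
S=ctrl.camera_params('scene');g=np.load('scene0.npz');ps,ds=g['p'],g['d'];CS=cloud(S,ds)
print('f',P['K'][0][0],S['K'][0][0])
def win(C,u0,u1,v0,v1): 
    m=np.zeros(C.shape[:2],bool);m[v0:v1,u0:u1]=1;return m
def rect(name,X):
    r=cv2.minAreaRect(X[:,:2].astype(np.float32));print(name,len(X),'mean',X.mean(0).round(1),'zmed',np.median(X[:,2]).round(1),'rect',np.round(r[0],1),np.round(r[1],1),round(r[2],1))
# handle
m=win(C,325,365,180,225)&(C[...,2]>100); rect('handle top',C[m])
m2=win(CS,120,155,160,200)&(CS[...,2]>105)&(ps.max(2)<60); rect('handle scene',CS[m2]); print(CS[m2][:,2].max())
m=win(C,320,365,180,225)&(C[...,2]>18)&(C[...,2]<36); rect('stand top',C[m])
m=win(CS,115,170,190,240)&(CS[...,2]>24)&(CS[...,2]<33); rect('stand scene',CS[m])
# heater
m=win(C,200,290,160,260)&(C[...,2]>80)&(C[...,2]<110); rect('heater rim+plate',C[m])
m=win(C,200,290,160,260)&(C[...,2]>120)&(C[...,2]<150); rect('panel',C[m])
m=win(CS,210,330,150,250)&(CS[...,2]>80)&(CS[...,2]<95); rect('heater scene',CS[m])
# pad
hsv=p.max(2)
m=win(C,115,195,170,245)&(C[...,2]>3.)&(C[...,2]<14); rect('pad',C[m])
m=win(C,115,195,170,245)&(p.max(2)<45);
k=cv2.morphologyEx(m.astype(np.uint8),cv2.MORPH_OPEN,np.ones((3,3)));c=max(cv2.findContours(k,0,2)[0],key=cv2.contourArea);
c=max(cv2.findContours(cv2.morphologyEx(m.astype(np.uint8),cv2.MORPH_CLOSE,np.ones((7,7))),0,2)[0],key=cv2.contourArea)
rect('pad col',onz(P,c.reshape(-1,2),6))
a=cv2.resize(p[165:250,200:365],None,fx=4.8,fy=4.8,interpolation=2);a=cv2.convertScaleAbs(a,alpha=1.5)
b=cv2.resize(ps[155:245,210:330],None,fx=4,fy=4,interpolation=2)
W=np.zeros((600,800,3),np.uint8);W=np.zeros((408+0,792,3),np.uint8);W[:a.shape[0],:]=a[:,:792];save('crop1.png',W)
save('crop2.png',cv2.resize(ps[160:235,215:325],None,fx=7,fy=7,interpolation=2))
```

```text
f 479.11461209282567 414.6841335550049
handle top 173 mean [ 559.2 -252.5  178.5] zmed 137.1 rect [ 490.7 -159.5] [ 43.4 299.2] 36.0
handle scene 307 mean [ 578.  -262.7  128.6] zmed 130.2 rect [ 570.5 -265.2] [21.4 43.9] 82.3
142.54295905748722
stand top 384 mean [ 559.3 -256.3   26.9] zmed 26.8 rect [ 564.6 -263.4] [60.8 84.9] 81.5
stand scene 537 mean [ 575.6 -263.7   29.1] zmed 29.3 rect [ 567.  -265.3] [61.9 88.9] 82.7
heater rim+plate 3024 mean [569.9  18.8  86.5] zmed 86.6 rect [570.8  19. ] [161.4 175.9] 9.2
panel 0 mean [nan nan nan] zmed nan rect [0. 0.] [0. 0.] 0.0
heater scene 3467 mean [585.   16.2  88.5] zmed 89.6 rect [574.   15.7] [166.2 175.9] 9.3
pad 2718 mean [560.2 292.5   6.2] zmed 5.9 rect [562.  291.1] [237.9 224.9] 89.9
pad col 58 mean [560.  298.2   6. ] zmed 6.0 rect [561.5 292. ] [163.2 154. ] 82.2<stdin>:8: RuntimeWarning: Mean of empty slice.
  ret = um.true_divide(
  return _methods._mean(a, axis=axis, dtype=dtype,
  ret = ret.dtype.type(ret / rcount)
```

View pics/crop1.png

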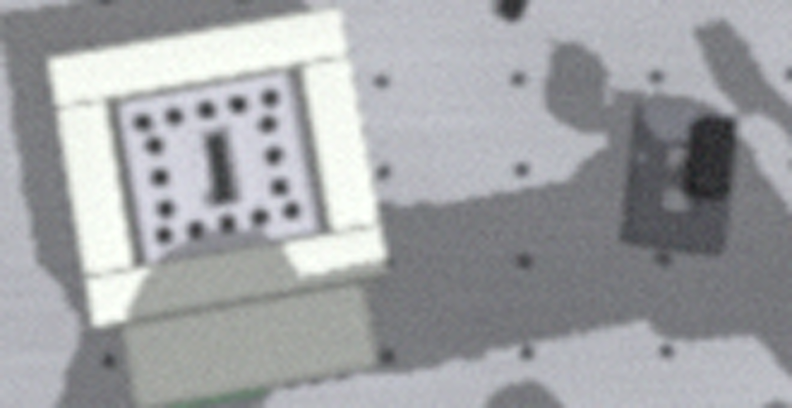

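View pics/crop2.png

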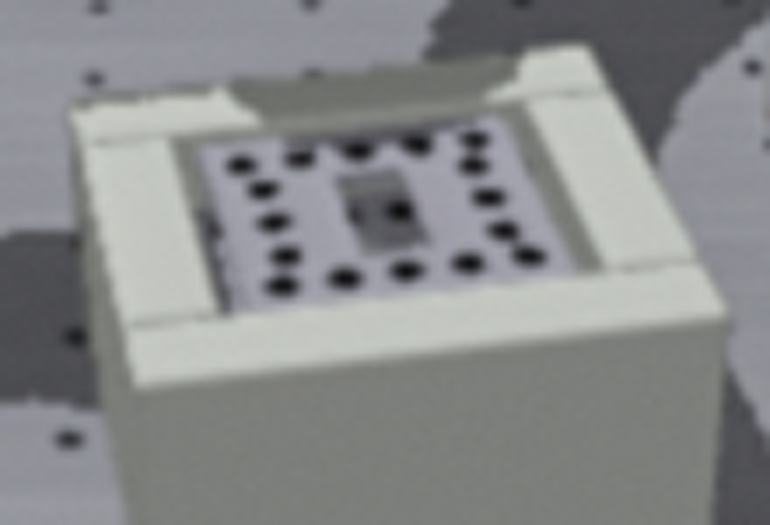

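Crop 1 shows the top plate's slot as a dark bar near top pixel (246,200) and the handle near (348,198). Crop 2 shows the slot centred near scene pixel (270,190). Next I take sub-pixel centroids in both views.

Run:
```python
from h import *
from scipy import ndimage as nd
P=ctrl.camera_params('top');f=np.load('top0.npz');p,d=f['p'],f['d'];C=cloud(P,d)
S=ctrl.camera_params('scene');g=np.load('scene0.npz');ps,ds=g['p'],g['d'];CS=cloud(S,ds)
def blobs(img,box,thr):
    u0,u1,v0,v1=box;k=5
    a=cv2.resize(img[v0:v1,u0:u1].mean(2).astype(np.float32),None,fx=k,fy=k,interpolation=cv2.INTER_CUBIC)
    L,n=nd.label(a<thr);out=[]
    for i in range(1,n+1):
        ys,xs=np.where(L==i);
        out.append((len(xs)/k/k,(xs.mean()+.5)/k-.5+u0,(ys.mean()+.5)/k-.5+v0,np.c_[(xs+.5)/k-.5+u0,(ys+.5)/k-.5+v0]))
    return out
for n,img,Q,box in(('top',p,P,(226,267,187,215)),('scene',ps,S,(243,296,178,202))):
    B=[b for b in blobs(img,box,110) if b[0]>2]
    print(n,[(round(b[0],1),round(b[1],1),round(b[2],1)) for b in B])
    for b in B:
        X=onz(Q,[b[1:3]],84)[0]; print('   ',round(b[0],1),X.round(1))
    b=max(B,key=lambda b:b[0]); print('slot rect',cv2.minAreaRect(onz(Q,b[3],84)[:,:2].astype(np.float32)))
# handle
B=max(blobs(p,(338,360,183,213),45),key=lambda b:b[0]); X=onz(P,B[3],139);print('handle top mask z139',B[:3],cv2.minAreaRect(X[:,:2].astype(np.float32)))
m=np.zeros(d.shape,bool);m[183:213,338:360]=1;m&=(C[...,2]>125)&(p.max(2)<60)&(C[...,2]<150);X=C[m];print('cloud',len(X),X.mean(0),cv2.minAreaRect(X[:,:2].astype(np.float32)))
B=max(blobs(ps,(122,155,160,195),50),key=lambda b:b[0]);print('scene handle',B[:3],onz(S,[B[1:3]],121))
# triangulate handle top-mask vs scene centroid
m=np.zeros(ds.shape,bool);m[160:195,122:155]=1;m&=(CS[...,2]>100)&(ps.max(2)<60)&(CS[...,2]<150);X=CS[m];print('z range',np.percentile(X[:,2],[1,99]),cv2.minAreaRect(X[:,:2].astype(np.float32)))
m&=(CS[...,2]>136);print('top face',m.sum(),cv2.minAreaRect(CS[m][:,:2].astype(np.float32)))
# plate height by depth
m=np.zeros(d.shape,bool);m[190:212,232:243]=1;print('plate z top',np.median(C[m][:,2]));m=np.zeros(ds.shape,bool);m[180:200,252:262]=1;print('plate z scene',np.median(CS[m][:,2]))
for Q,D in((C,d),(CS,ds)):
  m=(Q[...,0]>440)&(Q[...,0]<680)&(abs(Q[...,1]-20)<90)&(Q[...,2]>98)&(Q[...,2]<200);print(m.sum(),Q[m].max(0) if m.any() else '',Q[m].min(0) if m.any() else'')
```

```text
top [(12.8, np.float64(235.8), np.float64(188.8)), (10.5, np.float64(242.6), np.float64(187.8)), (5.9, np.float64(249.1), np.float64(187.3)), (59.6, np.float64(264.2), np.float64(198.2)), (14.0, np.float64(229.3), np.float64(190.1)), (12.6, np.float64(255.3), np.float64(190.4)), (89.1, np.float64(245.4), np.float64(199.8)), (13.6, np.float64(231.7), np.float64(194.8)), (13.3, np.float64(256.6), np.float64(197.0)), (33.6, np.float64(226.9), np.float64(207.3)), (13.3, np.float64(232.8), np.float64(201.5)), (12.8, np.float64(257.8), np.float64(203.5)), (12.8, np.float64(234.1), np.float64(208.1)), (11.8, np.float64(260.3), np.float64(208.4)), (66.3, np.float64(247.5), np.float64(212.1)), (9.4, np.float64(233.7), np.float64(213.2))]
    12.8 [600.7  42.7  84. ]
    10.5 [603.1  23.6  84. ]
    5.9 [604.3   5.1  84. ]
    59.6 [572.5 -36.9  84. ]
    14.0 [597.2  61.1  84. ]
    12.6 [594.9 -12.2  84. ]
    89.1 [569.  16.  84.]
    13.6 [583.7  54.6  84. ]
    13.3 [576.3 -15.5  84. ]
    33.6 [548.6  68.6  84. ]
    13.3 [564.8  51.6  84. ]
    12.8 [557.7 -18.6  84. ]
    12.8 [546.   
[... 1404 characters left out ...]
1025390625, -259.6675720214844), (25.861940383911133, 48.33796691894531), 81.70557403564453)
cloud 142 [ 564.73590235 -261.68741692  137.1131518 ] ((565.092529296875, -262.5852355957031), (22.198705673217773, 43.71757888793945), 81.12922668457031)
scene handle (310.52, np.float64(136.61259822233671), np.float64(177.07937652969213)) [[ 566.0048789  -267.02233436  121.        ]]
z range [107.90487147 142.06737407] ((570.5349731445312, -265.2037353515625), (21.37178611755371, 43.90673065185547), 82.34176635742188)
top face 111 ((571.2967529296875, -264.7039794921875), (19.841930389404297, 41.759063720703125), 81.24950408935547)
plate z top 82.55791335856554
plate z scene 85.76789602271575
0  
0
```

```bash
cat > plan.py <<'E'
# usage: plan.py x y z yaw [step_mm] : prints tool-axis rows (shift m, turn about z deg) from the measured pose
import sys
from h import *
from scipy.spatial.transform import Rotation as Ro
def plan(x,y,z,yaw,step=45.):
    s=ctrl.read_state(); p=np.array(s['eef_pos']);R=np.array(s['tool_rot'])
    c,sn=np.cos(np.radians(yaw)),np.sin(np.radians(yaw))
    G=np.array([[c,sn,0],[sn,-c,0],[0,0,-1]])
    w=Ro.from_matrix(R.T@G).as_rotvec(degrees=True); dp=np.array([x,y,z])-p
    n=int(max(np.ceil(np.linalg.norm(dp)/step),np.ceil(abs(w).max()/8.5),1))
    print('pos',p.round(1),'yaw',np.degrees(np.arctan2(R[1,0],R[0,0])).round(2),'tilt w',w.round(2),'n',n,'t',s['time_s'],'F',np.round(s['force'],1),'op',s['opening'],'q',np.round(s['joint_pos'],0))
    for i in range(n):
        print([(R.T@dp/n/1000).round(4).tolist(),(w/n).round(2).tolist()]); R=R@Ro.from_rotvec(w/n,degrees=True).as_matrix()
if __name__=='__main__': plan(*map(float,sys.argv[1:]))
E
python3 - <<'E'
from h import *
for n in('top','scene'):
    f=np.load(n+'0.npz');p=f['p'].astype(int);C=cloud(ctrl.camera_params(n),f['d'])
    m=(p[...,0]>90)&(p[...,1]<60)&(p[...,2]<60)&(C[...,1]<-200)&(C[...,1]>-420)&(C[...,0]<640)
    print(n,np.percentile(C[m],[2,98],axis=0).round())
    m=(C[...,2]>60)&(C[...,2]<600)&(C[...,1]<-400)&(C[...,0]>350)&(C[...,0]<800);print(np.percentile(C[m],[2,98],axis=0).round())
E
python3 plan.py 566.5 -264 200 -8.3
```

```text
top [[ 562. -369.    3.]
 [ 598. -346.  134.]]
[[ 477. -651.   64.]
 [ 688. -469.  171.]]
scene [[ 570. -369.    7.]
 [ 607. -346.  134.]]
[[ 546. -544.   61.]
 [ 693. -469.  168.]]
pos [ 256.8 -569.2  249. ] yaw 24.29 tilt w [-9.000e-02  3.000e-02  3.259e+01] n 10 t 0.1 F [ 0.1  0.1 -0.6] op 1.0003310138033727 q [ 68.  40. -11.  90.   9.  52. -12.]
[[0.0408, -0.0151, 0.0049], [-0.01, 0.0, 3.26]]
[[0.0399, -0.0174, 0.0049], [-0.01, 0.0, 3.26]]
[[0.0388, -0.0196, 0.0049], [-0.01, 0.0, 3.26]]
[[0.0376, -0.0218, 0.0049], [-0.01, 0.0, 3.26]]
[[0.0363, -0.0239, 0.0049], [-0.01, 0.0, 3.26]]
[[0.0349, -0.0259, 0.0049], [-0.01, 0.0, 3.26]]
[[0.0334, -0.0279, 0.0049], [-0.01, 0.0, 3.26]]
[[0.0318, -0.0297, 0.0049], [-0.01, 0.0, 3.26]]
[[0.03, -0.0315, 0.0049], [-0.01, 0.0, 3.26]]
[[0.0282, -0.0331, 0.0049], [-0.01, 0.0, 3.26]]
```

>>> step_arm:
  deltas:
    - [[0.041, -0.015, 0.005], [0, 0, 3.26], 0.05]
    - [[0.04, -0.0175, 0.005], [0, 0, 3.26], 0.05]
    - [[0.039, -0.0195, 0.005], [0, 0, 3.26], 0.05]
    - [[0.0375, -0.022, 0.005], [0, 0, 3.26], 0.05]
    - [[0.0365, -0.024, 0.005], [0, 0, 3.26], 0.05]

```text
time_s: 0.6
eef_pos: [413.2, -415.2, 224.2]
tool_rot: [[0.991, 0.136, -0.001], [0.136, -0.991, 0.0], [-0.0, -0.001, -1.0]]
force: [0.4, -0.3, -0.1]
opening: 0.58
grasp_force: 0.0
```

>>> step_arm:
  deltas:
    - [[0.035, -0.026, 0.005], [0, 0, 3.26], 0.05]
    - [[0.0335, -0.028, 0.005], [0, 0, 3.26], 0.05]
    - [[0.032, -0.03, 0.005], [0, 0, 3.26], 0.05]
    - [[0.03, -0.0315, 0.005], [0, 0, 3.26], 0.05]
    - [[0.028, -0.033, 0.005], [0, 0, 3.26], 0.05]

```text
time_s: 1.1
eef_pos: [568.4, -262.0, 199.2]
tool_rot: [[0.989, -0.147, -0.001], [-0.147, -0.989, 0.0], [-0.001, -0.0, -1.0]]
force: [0.4, -0.3, 0.3]
opening: 0.565
grasp_force: 0.0
```

```bash
python3 plan.py 566.5 -264 114 -8.3 30;python3 - <<'E'
from h import *
p,d,P=look('scene');a=p[100:240,70:230];save('s1.png',cv2.resize(a,None,fx=4,fy=4,interpolation=2))
E
```

```text
pos [ 568.4 -262.   199.2] yaw -8.44 tilt w [-0.01  0.05 -0.14] n 3 t 1.1 F [ 0.4 -0.3  0.3] op 0.5645548977194603 q [ 19.  43.   2.  93.  -2.  44. -76.]
[[-0.0005, 0.0007, 0.0284], [-0.0, 0.02, -0.05]]
[[-0.0005, 0.0007, 0.0284], [-0.0, 0.02, -0.05]]
[[-0.0005, 0.0007, 0.0284], [-0.0, 0.02, -0.05]]
```

View pics/s1.png

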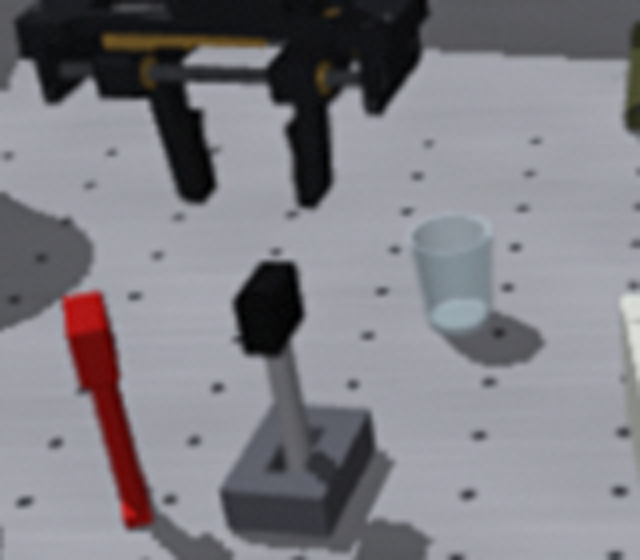

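The picture shows the fingers at crop (180,190) and (312,195), straddling the handle at (270,305), with the beaker well clear. Descend and grip.

>>> step_arm:
  deltas:
    - [[-0.001, 0.001, 0.028], [0, 0, 0], 0.05]
    - [[-0.001, 0.001, 0.028], [0, 0, 0], 0.05]
    - [[0, 0, 0.029], [0, 0, 0], 0.05]
    - [[0, 0, 0], [0, 0, 0], 0.05]

```text
time_s: 1.55
eef_pos: [562.2, -264.0, 110.9]
tool_rot: [[0.99, -0.144, -0.008], [-0.144, -0.99, 0.003], [-0.008, -0.002, -1.0]]
force: [-0.3, 1.1, -0.1]
opening: 0.571
grasp_force: 0.0
```

>>> step_arm:
  deltas:
    - [[0, 0, 0], [0, 0, 0], 0.0]
    - [[0, 0, 0], [0, 0, 0], 0.0]
    - [[0, 0, 0], [0, 0, 0], 0.0]
    - [[0, 0, 0], [0, 0, 0], 0.0]
    - [[0, 0, 0], [0, 0, 0], 0.0]
  newtons: 20

```text
time_s: 2.05
eef_pos: [566.0, -266.0, 116.1]
tool_rot: [[0.989, -0.145, 0.002], [-0.145, -0.989, -0.001], [0.002, 0.001, -1.0]]
force: [-0.1, -0.0, 6.0]
opening: 0.247
grasp_force: 20.0
```

>>> step_arm:
  deltas:
    - [[0, 0, 0], [0, 0, 0], 0.0]
    - [[0, 0, 0], [0, 0, 0], 0.0]
    - [[0, 0, -0.002], [0, 0, 0], 0.0]
  newtons: 45

```text
time_s: 2.35
eef_pos: [565.2, -265.4, 117.0]
tool_rot: [[0.989, -0.145, 0.0], [-0.145, -0.989, -0.0], [0.0, 0.0, -1.0]]
force: [0.1, 0.6, -1.6]
opening: 0.244
grasp_force: 44.9
```

>>> step_arm:
  deltas:
    - [[0, 0, -0.01], [0, 0, 0], 0.0]
    - [[0, 0, -0.015], [0, 0, 0], 0.0]
    - [[0, 0, -0.02], [0, 0, 0], 0.0]
    - [[0, 0, -0.02], [0, 0, 0], 0.0]
    - [[0, 0, -0.02], [0, 0, 0], 0.0]

```text
time_s: 2.85
eef_pos: [565.3, -265.2, 203.6]
tool_rot: [[0.99, -0.145, 0.001], [-0.145, -0.99, -0.0], [0.001, -0.0, -1.0]]
force: [-0.5, -0.5, -1.5]
opening: 0.247
grasp_force: 44.9
```

```bash
python3 plan.py 569.5 16.3 222 9.3 45
```

```text
pos [ 565.3 -265.2  203.6] yaw -8.31 tilt w [  0.    -0.03 -17.61] n 7 t 2.85 F [-0.5 -0.5 -1.5] op 0.2474754521952617 q [ 20.  42.   2.  93.  -2.  45. -76.]
[[-0.0052, -0.0399, -0.0026], [0.0, -0.0, -2.52]]
[[-0.0035, -0.0401, -0.0026], [0.0, -0.0, -2.52]]
[[-0.0017, -0.0402, -0.0026], [0.0, -0.0, -2.52]]
[[0.0001, -0.0402, -0.0026], [0.0, -0.0, -2.52]]
[[0.0018, -0.0402, -0.0026], [0.0, -0.0, -2.52]]
[[0.0036, -0.0401, -0.0026], [0.0, -0.0, -2.52]]
[[0.0053, -0.0399, -0.0026], [0.0, -0.0, -2.52]]
```

>>> step_arm:
  deltas:
    - [[-0.005, -0.04, -0.005], [0, 0, -2.52], 0.0]
    - [[-0.0035, -0.04, -0.005], [0, 0, -2.52], 0.0]
    - [[-0.0015, -0.04, -0.005], [0, 0, -2.52], 0.0]
    - [[0, -0.04, -0.003], [0, 0, -2.52], 0.0]
    - [[0.002, -0.04, 0], [0, 0, -2.52], 0.0]

```text
time_s: 3.35
eef_pos: [569.0, -63.2, 221.4]
tool_rot: [[0.997, 0.076, 0.002], [0.076, -0.997, -0.0], [0.002, 0.0, -1.0]]
force: [0.5, -0.0, -1.4]
opening: 0.241
grasp_force: 44.9
```

>>> step_arm:
  deltas:
    - [[0.0035, -0.04, 0], [0, 0, -2.52], 0.0]
    - [[0.0055, -0.041, 0], [0, 0, -2.52], 0.0]
    - [[0, 0, 0], [0, 0, 0], 0.0]
    - [[0, 0, 0], [0, 0, 0], 0.0]
    - [[0, 0, 0], [0, 0, 0], 0.0]

```text
time_s: 3.85
eef_pos: [569.9, 15.1, 220.3]
tool_rot: [[0.987, 0.16, 0.0], [0.16, -0.987, -0.001], [0.0, 0.001, -1.0]]
force: [0.0, 0.3, -1.6]
opening: 0.243
grasp_force: 44.9
```

```bash
python3 plan.py 569.5 16.3 222 9.3 45
python3 - <<'E'
from h import *
p,d,P=look('scene');np.savez('s2.npz',p=p,d=d)
a=p[90:240,205:335];save('s2.png',cv2.resize(a,None,fx=4,fy=4,interpolation=2))
E
```

```text
pos [569.9  15.1 220.3] yaw 9.21 tilt w [ 0.08 -0.01 -0.09] n 1 t 3.85 F [ 0.   0.3 -1.6] op 0.24298824632429508 q [ -6.  37.  -0. 102.   0.  41. -87.]
[[-0.0002, -0.0013, -0.0017], [0.08, -0.01, -0.09]]
```

View pics/s2.png

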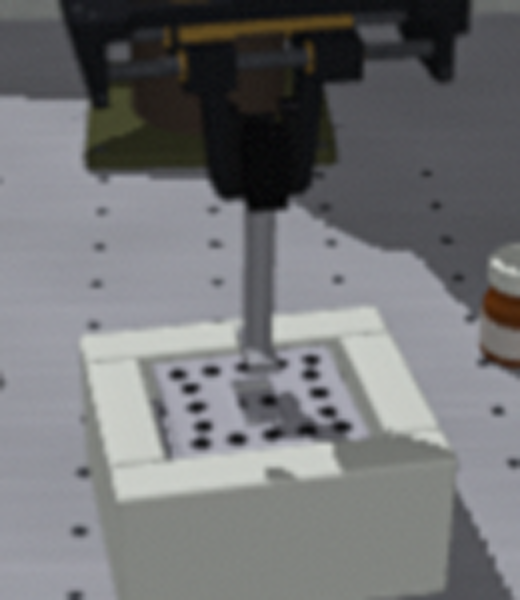

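The picture shows the shaft at scene column ≈270 and the foot above the slot (crop (260,365) against the slot at (257,398)). Next I measure the shaft against the slot in the same camera.

Run:
```python
from h import *
S=ctrl.camera_params('scene');f=np.load('s2.npz');p,d=f['p'],f['d'];C=cloud(S,d)
m=np.zeros(d.shape,bool);m[142:182,255:285]=1;m&=(C[...,2]>108)&(C[...,2]<200)&(C[...,0]<620)&(C[...,0]>540)
o=np.array(rays(S,[[256,192]])[0])
for v in range(142,184,2):
    us=np.where(m[v])[0]
    if len(us): 
        uc=us.mean(); o,dd=rays(S,[[uc,v]]); t=(569.5-o[0])/dd[0,0]; q=o+dd[0]*t
        print(v,us.min(),us.max(),'axis y at x569.5',q.round(1),'front x med',np.median(C[v,us[len(us)//3:len(us)*2//3+1]],0).round(1))
# depth bias on plate
g=np.load('scene0.npz');d0=g['d'];uv=np.array([(u,v) for v in range(182,199) for u in range(256,262)])
X=onz(S,uv,84);Y=depthpts(S,uv,d0);print('bias xyz (depth-ray)',np.median(Y-X,0).round(1))
```

```text
144 266 273 axis y at x569.5 [569.5  17.7 195.1] front x med [578.2  18.2 199.5]
146 266 273 axis y at x569.5 [569.5  16.7 190.6] front x med [578.2  16.2 195.1]
148 266 273 axis y at x569.5 [569.5  16.7 186. ] front x med [580.1  16.2 191.5]
150 266 273 axis y at x569.5 [569.5  16.8 181.4] front x med [579.   16.3 186.4]
152 266 272 axis y at x569.5 [569.5  15.8 176.8] front x med [580.6  15.2 182.8]
154 266 272 axis y at x569.5 [569.5  15.8 172.1] front x med [578.9  15.3 177.2]
156 266 272 axis y at x569.5 [569.5  15.9 167.4] front x med [580.   15.3 173.1]
158 266 272 axis y at x569.5 [569.5  15.9 162.7] front x med [578.6  15.4 167.8]
160 266 272 axis y at x569.5 [569.5  15.9 158. ] front x med [579.4  15.4 163.6]
162 266 272 axis y at x569.5 [569.5  16.  153.2] front x med [579.2  15.4 158.7]
164 266 272 axis y at x569.5 [569.5  16.  148.4] front x med [577.5  15.6 153. ]
166 265 272 axis y at x569.5 [569.5  15.  143.6] front x med [579.6  14.5 149.5]
168 265 272 axis y at x569.5 [569.5  15.  138.7] front x med [579.3  14.5 144.5]
170 265 272 axis y at x569.5 [569.5  15.1 133.9] front x med [579.2  14.5 139.6]
172 264 272 axis y at x569.5 [569.5  14.  129. ] front x med [580.9  14.5 135.7]
174 264 272 axis y at x569.5 [569.5  14.1 124. ] front x med [579.9  14.6 130.3]
176 264 272 axis y at x569.5 [569.5  14.1 119. ] front x med [580.4  14.7 125.7]
178 265 273 axis y at x569.5 [569.5  16.3 114. ] front x med [582.   16.6 121.7]
180 266 274 axis y at x569.5 [569.5  18.4 108.9] front x med [591.   18.3 122.3]
bias xyz (depth-ray) [ 2.5 -0.1  1.7]
```

>>> step_arm:
  deltas:
    - [[0.001, -0.001, 0.01], [0, 0, 0], 0.0]
    - [[0, 0, 0.01], [0, 0, 0], 0.0]
    - [[0, 0, 0.005], [0, 0, 0], 0.0]
    - [[0, 0, 0], [0, 0, 0], 0.0]
    - [[0, 0, 0], [0, 0, 0], 0.0]

```text
time_s: 4.4
eef_pos: [570.6, 17.7, 194.4]
tool_rot: [[0.987, 0.162, -0.001], [0.162, -0.987, -0.0], [-0.001, 0.0, -1.0]]
force: [-0.0, -0.5, -1.5]
opening: 0.243
grasp_force: 44.9
```

>>> step_arm:
  deltas:
    - [[0, 0, 0.002], [0, 0, 0], 0.0]
    - [[0, 0, 0.002], [0, 0, 0], 0.0]
    - [[0, 0, 0.002], [0, 0, 0], 0.0]
    - [[0, 0, 0], [0, 0, 0], 0.0]
    - [[0, 0, 0], [0, 0, 0], 0.0]

```text
time_s: 4.9
eef_pos: [570.7, 17.9, 188.7]
tool_rot: [[0.987, 0.162, -0.0], [0.162, -0.987, -0.0], [-0.0, 0.0, -1.0]]
force: [-0.0, 0.4, -2.2]
opening: 0.245
grasp_force: 44.9
```

>>> step_arm:
  deltas:
    - [[0, 0.001, 0], [0, 0, 0], 0.0]
    - [[0, 0, 0.001], [0, 0, 0], 0.0]
    - [[0, 0, 0.001], [0, 0, 0], 0.0]
    - [[0, 0, 0], [0, 0, 0], 0.0]

```text
time_s: 5.3
eef_pos: [570.7, 16.8, 186.6]
tool_rot: [[0.987, 0.162, -0.0], [0.162, -0.987, -0.0], [-0.0, 0.0, -1.0]]
force: [0.8, -0.1, -1.9]
opening: 0.246
grasp_force: 44.9
```

>>> step_arm:
  deltas:
    - [[0, 0, 0.001], [0, 0, 0], 0.0]
    - [[0, 0, 0.001], [0, 0, 0], 0.0]
    - [[0, 0, 0.001], [0, 0, 0], 0.0]
    - [[0, 0, 0], [0, 0, 0], 0.0]

```text
time_s: 5.7
eef_pos: [570.8, 16.8, 183.5]
tool_rot: [[0.987, 0.162, -0.0], [0.162, -0.987, -0.0], [-0.0, 0.0, -1.0]]
force: [-0.4, 0.4, -1.8]
opening: 0.244
grasp_force: 44.9
```

>>> step_arm:
  deltas:
    - [[0, 0, 0.004], [0, 0, 0], 0.0]
    - [[0, 0, 0.004], [0, 0, 0], 0.0]
    - [[0, 0, 0.003], [0, 0, 0], 0.0]
    - [[0, 0, 0], [0, 0, 0], 0.0]

```text
time_s: 6.1
eef_pos: [570.4, 16.8, 172.1]
tool_rot: [[0.987, 0.162, -0.001], [0.162, -0.987, -0.0], [-0.001, -0.0, -1.0]]
force: [0.2, -0.4, -2.1]
opening: 0.245
grasp_force: 44.9
```

>>> step_arm:
  deltas:
    - [[0, 0, 0.0015], [0, 0, 0], 0.0]
    - [[0, 0, 0.0015], [0, 0, 0], 0.0]
    - [[0, 0, 0.001], [0, 0, 0], 0.0]
    - [[0, 0, 0], [0, 0, 0], 0.0]

```text
time_s: 6.5
eef_pos: [571.0, 16.9, 168.8]
tool_rot: [[0.987, 0.162, 0.0], [0.162, -0.987, -0.0], [0.0, 0.0, -1.0]]
force: [-0.8, 0.6, 0.6]
opening: 0.244
grasp_force: 44.9
```

>>> step_arm:
  deltas:
    - [[0, 0, 0.001], [0, 0, 0], 0.0]
    - [[0, 0, 0.001], [0, 0, 0], 0.0]
    - [[0, 0, 0], [0, 0, 0], 0.0]

```text
time_s: 6.8
eef_pos: [571.0, 16.8, 167.0]
tool_rot: [[0.987, 0.162, 0.0], [0.162, -0.987, -0.0], [0.0, 0.0, -1.0]]
force: [-0.2, 0.2, 3.9]
opening: 0.244
grasp_force: 44.9
```

Run:
```python
from h import *
s=ctrl.read_state();print(s['moment'],s['force'])
p,d,P=look('scene');s=ctrl.read_state();print(s['moment'],s['force'],s['eef_pos'])
```

```text
[-0.02875209  0.2727548   0.02495809] [-0.23074639  0.17370101  3.85730066]
[ 0.00924829  0.22094734 -0.03707381] [-0.18895388 -1.0957173   3.39561448] [570.99264228  16.82890149 166.98856647]
```

>>> step_arm:
  deltas:
    - [[0, 0, -0.003], [0, 0, 0], 0.0]
    - [[0, 0, 0], [0, 0, 0], 0.0]
    - [[0, 0, 0], [0, 0, 0], 0.0]

```text
time_s: 7.15
eef_pos: [570.7, 16.9, 169.5]
tool_rot: [[0.987, 0.162, -0.0], [0.162, -0.987, -0.0], [-0.0, -0.0, -1.0]]
force: [-0.4, -0.8, -2.0]
opening: 0.247
grasp_force: 44.9
```

Run:
```python
from h import *
s=ctrl.read_state();print(s['moment'],s['force'])
p,d,P=look('scene');s=ctrl.read_state();print(s['moment'],s['force'],s['eef_pos'])
```

```text
[ 0.01076296 -0.00327857  0.02284197] [-0.42331384 -0.83933214 -1.98016104]
[ 0.01538964  0.03281712 -0.03079627] [ 0.75779701  0.00640159 -2.1850189 ] [570.6849303   16.85158479 169.48241729]
```

Contact is at the foot's −x end (My +0.24), so I shift +x and probe again.

>>> step_arm:
  deltas:
    - [[0.002, 0, 0], [0, 0, 0], 0.0]
    - [[0, 0, 0.0015], [0, 0, 0], 0.0]
    - [[0, 0, 0.001], [0, 0, 0], 0.0]
    - [[0, 0, 0], [0, 0, 0], 0.0]
    - [[0, 0, 0], [0, 0, 0], 0.0]

```text
time_s: 7.7
eef_pos: [573.2, 17.2, 167.5]
tool_rot: [[0.987, 0.162, 0.001], [0.162, -0.987, 0.0], [0.001, 0.0, -1.0]]
force: [-0.2, 0.6, 2.2]
opening: 0.246
grasp_force: 44.9
```

```bash
cat > st.py <<'E'
from h import *
s=ctrl.read_state();print('M',np.round(s['moment'],3),'F',np.round(s['force'],1),np.round(s['eef_pos'],1),s['time_s'])
E
python3 st.py
```

```text
M [0.063 0.025 0.028] F [-0.2  0.6  2.2] [573.2  17.2 167.5] 7.7
```

>>> step_arm:
  deltas:
    - [[0, 0.001, -0.0005], [0, 0, 0], 0.0]
    - [[0, 0.001, 0], [0, 0, 0], 0.0]
    - [[0, 0, 0], [0, 0, 0], 0.0]
    - [[0, 0, 0], [0, 0, 0], 0.0]

```text
time_s: 8.1
eef_pos: [573.3, 15.6, 167.8]
tool_rot: [[0.987, 0.162, 0.0], [0.162, -0.987, 0.001], [0.0, -0.0, -1.0]]
force: [0.7, 2.0, 1.4]
opening: 0.244
grasp_force: 44.9
```

```bash
python3 st.py
```

```text
M [ 0.619 -0.029 -0.024] F [0.7 2.  1.4] [573.3  15.6 167.8] 8.1
```

>>> step_arm:
  deltas:
    - [[0, 0.001, 0], [0, 0, 0], 0.0]
    - [[0, 0.001, 0], [0, 0, 0], 0.0]
    - [[0, 0, 0], [0, 0, 0], 0.0]

```text
time_s: 8.4
eef_pos: [573.1, 12.5, 167.4]
tool_rot: [[0.987, 0.162, -0.001], [0.162, -0.987, -0.001], [-0.001, 0.001, -1.0]]
force: [0.1, 0.7, -1.5]
opening: 0.246
grasp_force: 44.9
```

```bash
python3 st.py
```

```text
M [ 0.356  0.009 -0.005] F [ 0.1  0.7 -1.5] [573.1  12.5 167.4] 8.4
```

It dropped in, so I go down gently.

>>> step_arm:
  deltas:
    - [[0, 0.0005, 0.001], [0, 0, 0], 0.0]
    - [[0, 0, 0.001], [0, 0, 0], 0.0]
    - [[0, 0, 0.001], [0, 0, 0], 0.0]
    - [[0, 0, 0], [0, 0, 0], 0.0]

```text
time_s: 8.8
eef_pos: [573.3, 12.4, 164.3]
tool_rot: [[0.987, 0.162, -0.001], [0.162, -0.987, -0.0], [-0.001, 0.0, -1.0]]
force: [-0.5, 1.3, -1.4]
opening: 0.246
grasp_force: 44.9
```

```bash
python3 st.py
```

```text
M [ 0.168  0.065 -0.006] F [-0.5  1.3 -1.4] [573.3  12.4 164.3] 8.8
```

>>> step_arm:
  deltas:
    - [[0, 0, 0.003], [0, 0, 0], 0.0]
    - [[0, 0, 0.003], [0, 0, 0], 0.0]
    - [[0, 0, 0.003], [0, 0, 0], 0.0]
    - [[0, 0, 0.003], [0, 0, 0], 0.0]
    - [[0, 0, 0.002], [0, 0, 0], 0.0]

```text
time_s: 9.3
eef_pos: [573.4, 12.6, 150.3]
tool_rot: [[0.987, 0.162, -0.0], [0.162, -0.987, -0.0], [-0.0, 0.0, -1.0]]
force: [0.4, 0.4, -1.3]
opening: 0.241
grasp_force: 44.9
```

>>> step_arm:
  deltas:
    - [[0, 0, 0.002], [0, 0, 0], 0.0]
    - [[0, 0, 0.001], [0, 0, 0], 0.0]
    - [[0, 0, 0.001], [0, 0, 0], 0.0]
    - [[0, 0, 0], [0, 0, 0], 0.0]

```text
time_s: 9.7
eef_pos: [573.5, 12.7, 146.6]
tool_rot: [[0.987, 0.162, -0.0], [0.162, -0.987, -0.0], [-0.0, 0.0, -1.0]]
force: [0.9, -0.7, -1.0]
opening: 0.245
grasp_force: 44.9
```

```bash
python3 st.py
```

```text
M [ 0.026  0.032 -0.016] F [ 0.9 -0.7 -1. ] [573.5  12.7 146.6] 9.7
```

>>> step_arm:
  deltas:
    - [[0, 0, 0.001], [0, 0, 0], 0.0]
    - [[0, 0, 0.001], [0, 0, 0], 0.0]
    - [[0, 0, 0], [0, 0, 0], 0.0]

```text
time_s: 10.0
eef_pos: [573.8, 12.7, 144.9]
tool_rot: [[0.987, 0.162, 0.001], [0.162, -0.987, -0.0], [0.001, 0.0, -1.0]]
force: [-0.6, 0.0, 1.0]
opening: 0.243
grasp_force: 44.9
```

```bash
python3 st.py
```

```text
M [0.014 0.089 0.038] F [-0.6  0.   1. ] [573.8  12.7 144.9] 10.0
```

>>> step_arm:
  deltas:
    - [[0, -0.001, 0], [0, 0, 0], 0.0]
    - [[0, -0.001, 0], [0, 0, 0], 0.0]
    - [[0, -0.001, 0], [0, 0, 0], 0.0]
    - [[0, 0, 0], [0, 0, 0], 0.0]

```text
time_s: 10.4
eef_pos: [573.4, 14.9, 144.9]
tool_rot: [[0.987, 0.161, 0.001], [0.161, -0.987, -0.001], [0.001, 0.001, -1.0]]
force: [0.3, -3.2, 1.9]
opening: 0.246
grasp_force: 45.0
```

```bash
python3 st.py
```

```text
M [-0.908 -0.15   0.054] F [ 0.3 -3.2  1.9] [573.4  14.9 144.9] 10.4
```

>>> step_arm:
  deltas:
    - [[0, -0.001, 0], [0, 0, 0], 0.0]
    - [[0, -0.001, 0], [0, 0, 0], 0.0]
    - [[0, 0, 0], [0, 0, 0], 0.0]

```text
time_s: 10.7
eef_pos: [572.8, 17.7, 144.7]
tool_rot: [[0.987, 0.162, 0.0], [0.162, -0.987, -0.0], [0.0, 0.0, -1.0]]
force: [0.6, -2.6, 2.2]
opening: 0.25
grasp_force: 45.0
```

```bash
python3 st.py
```

```text
M [-0.901 -0.223 -0.034] F [ 0.6 -2.6  2.2] [572.8  17.7 144.7] 10.7
```

>>> step_arm:
  deltas:
    - [[0, -0.001, 0], [0, 0, 0], 0.0]
    - [[0, -0.001, 0], [0, 0, 0], 0.0]
    - [[0, 0, 0], [0, 0, 0], 0.0]

```text
time_s: 11.0
eef_pos: [572.0, 20.4, 144.4]
tool_rot: [[0.987, 0.163, -0.001], [0.163, -0.987, 0.001], [-0.001, -0.001, -1.0]]
force: [1.5, -1.5, -0.3]
opening: 0.245
grasp_force: 45.0
```

```bash
python3 st.py
```

```text
M [-0.43  -0.113  0.066] F [ 1.5 -1.5 -0.3] [572.   20.4 144.4] 11.0
```

Vertical force has dropped to near the free weight, so I go down gently.

>>> step_arm:
  deltas:
    - [[0, -0.0005, 0.001], [0, 0, 0], 0.0]
    - [[0, 0, 0.001], [0, 0, 0], 0.0]
    - [[0, 0, 0], [0, 0, 0], 0.0]

```text
time_s: 11.3
eef_pos: [572.1, 20.4, 142.4]
tool_rot: [[0.987, 0.162, -0.001], [0.162, -0.987, 0.0], [-0.001, -0.0, -1.0]]
force: [1.1, -1.2, -1.8]
opening: 0.242
grasp_force: 45.0
```

```bash
python3 st.py
```

```text
M [-0.44  -0.097  0.002] F [ 1.1 -1.2 -1.8] [572.1  20.4 142.4] 11.3
```

>>> step_arm:
  deltas:
    - [[0, 0, 0.002], [0, 0, 0], 0.0]
    - [[0, 0, 0.002], [0, 0, 0], 0.0]
    - [[0, 0, 0.002], [0, 0, 0], 0.0]
    - [[0, 0, 0.002], [0, 0, 0], 0.0]

```text
time_s: 11.7
eef_pos: [572.3, 20.3, 134.5]
tool_rot: [[0.987, 0.162, -0.0], [0.162, -0.987, 0.0], [-0.0, -0.0, -1.0]]
force: [-0.6, -1.0, -1.0]
opening: 0.243
grasp_force: 45.0
```

>>> step_arm:
  deltas:
    - [[0, 0, 0.002], [0, 0, 0], 0.0]
    - [[0, 0, 0.002], [0, 0, 0], 0.0]
    - [[0, 0, 0.002], [0, 0, 0], 0.0]
    - [[0, 0, 0.001], [0, 0, 0], 0.0]
    - [[0, 0, 0], [0, 0, 0], 0.0]

```text
time_s: 12.2
eef_pos: [572.3, 20.2, 127.5]
tool_rot: [[0.987, 0.162, -0.0], [0.162, -0.987, 0.0], [-0.0, -0.0, -1.0]]
force: [0.4, -0.5, -1.9]
opening: 0.249
grasp_force: 45.0
```

```bash
python3 st.py
```

```text
M [-0.181  0.004  0.02 ] F [ 0.4 -0.5 -1.9] [572.3  20.2 127.5] 12.2
```

>>> step_arm:
  deltas:
    - [[0, 0, 0], [0, 0, 5], 0.0]
    - [[0, 0, 0], [0, 0, 8], 0.0]
    - [[0, 0, 0], [0, 0, 8], 0.0]
    - [[0, 0, 0], [0, 0, 8], 0.0]
    - [[0, 0, 0], [0, 0, 8], 0.0]

```text
time_s: 12.7
eef_pos: [572.3, 20.7, 127.7]
tool_rot: [[0.883, -0.469, 0.0], [-0.469, -0.883, 0.001], [-0.0, -0.001, -1.0]]
force: [-0.7, -0.3, -1.9]
opening: 0.242
grasp_force: 44.9
```

```bash
python3 st.py
```

```text
M [ 0.093 -0.009 -0.029] F [-0.7 -0.3 -1.9] [572.3  20.7 127.7] 12.7
```

>>> step_arm:
  deltas:
    - [[0, 0, 0], [0, 0, 8], 0.0]
    - [[0, 0, 0], [0, 0, 8], 0.0]
    - [[0, 0, 0], [0, 0, 8], 0.0]
    - [[0, 0, 0], [0, 0, 8], 0.0]
    - [[0, 0, 0], [0, 0, 8], 0.0]

```text
time_s: 13.2
eef_pos: [572.3, 20.9, 127.7]
tool_rot: [[0.375, -0.927, -0.0], [-0.927, -0.375, 0.001], [-0.001, -0.0, -1.0]]
force: [-0.4, -0.6, -1.3]
opening: 0.245
grasp_force: 44.9
```

>>> step_arm:
  deltas:
    - [[0, 0, 0], [0, 0, 8], 0.0]
    - [[0, 0, 0], [0, 0, 5], 0.0]
    - [[0, 0, 0], [0, 0, 0], 0.0]
    - [[0, 0, 0], [0, 0, 0], 0.0]

```text
time_s: 13.6
eef_pos: [572.3, 20.7, 127.7]
tool_rot: [[0.165, -0.986, -0.0], [-0.986, -0.165, 0.0], [-0.0, -0.0, -1.0]]
force: [0.5, 0.4, -1.8]
opening: 0.248
grasp_force: 44.9
```

```bash
python3 st.py; python3 plan.py 572 18.5 128 -80.7
```

```text
M [ 0.129 -0.096  0.018] F [ 0.5  0.4 -1.8] [572.3  20.7 127.7] 13.6
pos [572.3  20.7 127.7] yaw -80.52 tilt w [-0.    0.03  0.18] n 1 t 13.6 F [ 0.5  0.4 -1.8] op 0.24784209310761687 q [ -20.   48.   23.  106.  -32.   33. -146.]
[[0.0021, 0.0007, -0.0003], [-0.0, 0.03, 0.18]]
```

>>> step_arm:
  deltas:
    - [[0, 0, -0.002], [0, 0, 0], 0.0]
    - [[0, 0, -0.002], [0, 0, 0], 0.0]
    - [[0, 0, -0.002], [0, 0, 0], 0.0]
    - [[0, 0, -0.002], [0, 0, 0], 0.0]
    - [[0, 0, 0], [0, 0, 0], 0.0]
  newtons: 55

```text
time_s: 14.1
eef_pos: [572.0, 20.2, 135.6]
tool_rot: [[0.162, -0.987, -0.001], [-0.987, -0.162, 0.0], [-0.0, 0.001, -1.0]]
force: [-0.0, -0.4, -5.5]
opening: 0.244
grasp_force: 54.9
```

```bash
python3 st.py
```

```text
M [ 0.128 -0.027 -0.022] F [-0.  -0.4 -5.5] [572.   20.2 135.6] 14.1
```

>>> step_arm:
  deltas:
    - [[0, 0, -0.004], [0, 0, 0], 0.0]
    - [[0, 0, -0.004], [0, 0, 0], 0.0]
    - [[0, 0, -0.004], [0, 0, 0], 0.0]
    - [[0, 0, -0.004], [0, 0, 0], 0.0]
    - [[0, 0, 0], [0, 0, 0], 0.0]

```text
time_s: 14.6
eef_pos: [572.8, 20.0, 152.4]
tool_rot: [[0.162, -0.987, 0.001], [-0.987, -0.162, -0.0], [0.0, -0.001, -1.0]]
force: [0.2, -0.7, -5.9]
opening: 0.242
grasp_force: 54.9
```

```bash
python3 st.py
python3 - <<'E'
from h import *
p,d,P=look('scene')
a=p[90:240,205:335];save('s3.png',cv2.resize(a,None,fx=4,fy=4,interpolation=2))
E
```

```text
M [ 0.038 -0.033  0.005] F [ 0.2 -0.7 -5.9] [572.8  20.  152.4] 14.6
```

View pics/s3.png

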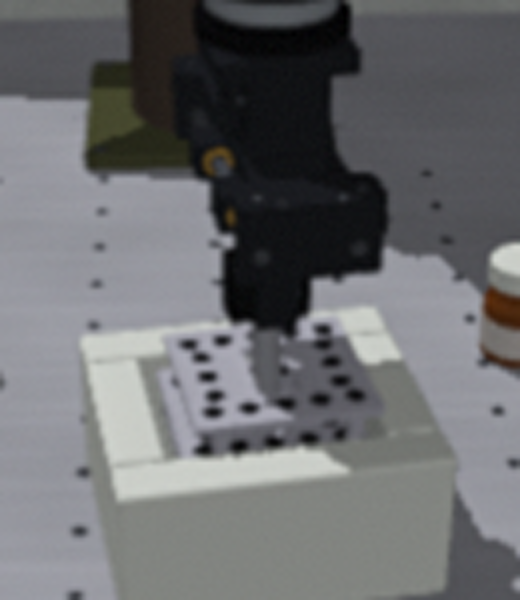

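The stack is rising level, with about 4 N of plate weight on the tool. I keep lifting.

>>> step_arm:
  deltas:
    - [[0, 0, -0.008], [0, 0, 0], 0.0]
    - [[0, 0, -0.012], [0, 0, 0], 0.0]
    - [[0, 0, -0.015], [0, 0, 0], 0.0]
    - [[0, 0, -0.015], [0, 0, 0], 0.0]
    - [[0, 0, -0.015], [0, 0, 0], 0.0]

```text
time_s: 15.15
eef_pos: [572.4, 20.0, 218.2]
tool_rot: [[0.162, -0.987, 0.001], [-0.987, -0.162, 0.0], [0.0, -0.001, -1.0]]
force: [0.9, -0.4, -5.4]
opening: 0.246
grasp_force: 54.9
```

>>> step_arm:
  deltas:
    - [[0, 0, -0.015], [0, 0, 0], 0.0]
    - [[0, 0, -0.008], [0, 0, 0], 0.0]
    - [[0, 0, 0], [0, 0, 0], 0.0]
    - [[0, 0, 0], [0, 0, 0], 0.0]

```text
time_s: 15.55
eef_pos: [572.0, 20.3, 239.6]
tool_rot: [[0.162, -0.987, -0.0], [-0.987, -0.162, 0.0], [-0.0, 0.0, -1.0]]
force: [-0.5, 0.6, -5.5]
opening: 0.246
grasp_force: 54.9
```

```bash
python3 st.py; python3 plan.py 561.5 290.5 239 -50.5 25 | sed -n 1,14p
```

```text
M [ 0.105  0.01  -0.041] F [-0.5  0.6 -5.5] [572.   20.3 239.6] 15.55
pos [572.   20.3 239.6] yaw -80.67 tilt w [ 2.000e-02  2.000e-02 -3.017e+01] n 11 t 15.55 F [-0.5  0.6 -5.5] op 0.2463083737045709 q [ -25.   40.   33.  101.  -29.   48. -149.]
[[-0.0244, -0.003, 0.0001], [0.0, 0.0, -2.74]]
[[-0.0242, -0.0042, 0.0001], [0.0, 0.0, -2.74]]
[[-0.024, -0.0054, 0.0001], [0.0, 0.0, -2.74]]
[[-0.0237, -0.0065, 0.0001], [0.0, 0.0, -2.74]]
[[-0.0234, -0.0076, 0.0001], [0.0, 0.0, -2.74]]
[[-0.023, -0.0087, 0.0001], [0.0, 0.0, -2.74]]
[[-0.0225, -0.0098, 0.0001], [0.0, 0.0, -2.74]]
[[-0.022, -0.0109, 0.0001], [0.0, 0.0, -2.74]]
[[-0.0215, -0.0119, 0.0001], [0.0, 0.0, -2.74]]
[[-0.0209, -0.0129, 0.0001], [0.0, 0.0, -2.74]]
[[-0.0202, -0.0139, 0.0001], [0.0, 0.0, -2.74]]
```

>>> step_arm:
  deltas:
    - [[0, 0, 0], [0, 0, -3], 0.0]
    - [[0, 0, 0], [0, 0, -5], 0.0]
    - [[0, 0, 0], [0, 0, -5], 0.0]
    - [[0, 0, 0], [0, 0, -5], 0.0]
    - [[0, 0, 0], [0, 0, 0], 0.0]

```text
time_s: 16.05
eef_pos: [571.7, 20.1, 239.0]
tool_rot: [[0.459, -0.888, -0.002], [-0.888, -0.459, 0.0], [-0.001, 0.001, -1.0]]
force: [0.3, 0.1, -5.4]
opening: 0.243
grasp_force: 54.9
```

```bash
python3 st.py; python3 plan.py 561.5 290.5 239 -36 25 | sed -n 1,14p
```

```text
M [ 0.105 -0.058 -0.029] F [ 0.3  0.1 -5.4] [571.7  20.1 239. ] 16.05
pos [571.7  20.1 239. ] yaw -62.67 tilt w [  0.06   0.08 -26.67] n 11 t 16.05 F [ 0.3  0.1 -5.4] op 0.24258190747931055 q [ -23.   39.   28.  101.  -24.   46. -136.]
[[-0.0223, -0.0105, 0.0], [0.01, 0.01, -2.42]]
[[-0.0218, -0.0114, 0.0], [0.01, 0.01, -2.42]]
[[-0.0213, -0.0123, 0.0], [0.01, 0.01, -2.42]]
[[-0.0208, -0.0132, 0.0], [0.01, 0.01, -2.42]]
[[-0.0202, -0.0141, -0.0], [0.01, 0.01, -2.42]]
[[-0.0196, -0.0149, -0.0], [0.01, 0.01, -2.42]]
[[-0.0189, -0.0157, -0.0], [0.01, 0.01, -2.42]]
[[-0.0182, -0.0165, -0.0], [0.01, 0.01, -2.42]]
[[-0.0175, -0.0173, -0.0], [0.01, 0.01, -2.42]]
[[-0.0168, -0.018, -0.0], [0.01, 0.01, -2.42]]
[[-0.016, -0.0187, -0.0], [0.01, 0.01, -2.42]]
```

>>> step_arm:
  deltas:
    - [[-0.01, -0.005, 0], [0, 0, -2], 0.0]
    - [[-0.0175, -0.0085, 0], [0, 0, -2], 0.0]
    - [[-0.0215, -0.0115, 0], [0, 0, -2.4], 0.0]
    - [[-0.021, -0.0125, 0], [0, 0, -2.4], 0.0]
    - [[-0.0205, -0.0135, 0], [0, 0, -2.4], 0.0]

```text
time_s: 16.55
eef_pos: [566.7, 126.1, 239.3]
tool_rot: [[0.624, -0.781, -0.001], [-0.781, -0.624, 0.0], [-0.001, 0.001, -1.0]]
force: [0.3, 0.4, -6.2]
opening: 0.247
grasp_force: 54.9
```

>>> step_arm:
  deltas:
    - [[-0.02, -0.014, 0], [0, 0, -2.4], 0.0]
    - [[-0.0195, -0.015, 0], [0, 0, -2.4], 0.0]
    - [[-0.019, -0.0155, 0], [0, 0, -2.4], 0.0]
    - [[-0.018, -0.0165, 0], [0, 0, -2.4], 0.0]
    - [[-0.0175, -0.017, 0], [0, 0, -2.4], 0.0]

```text
time_s: 17.05
eef_pos: [558.6, 248.2, 239.2]
tool_rot: [[0.773, -0.634, -0.001], [-0.634, -0.773, -0.0], [-0.001, 0.001, -1.0]]
force: [0.6, 1.0, -6.1]
opening: 0.241
grasp_force: 54.9
```

```bash
python3 plan.py 561.5 290.5 239 -36 15 | sed -n 1,14p
```

```text
pos [558.6 248.2 239.2] yaw -39.35 tilt w [ 0.04  0.05 -3.35] n 3 t 17.05 F [ 0.6  1.  -6.1] op 0.241131814855838 q [ -41.   41.   23.   94.  -20.   49. -139.]
[[-0.0082, -0.0115, 0.0001], [0.01, 0.02, -1.12]]
[[-0.008, -0.0117, 0.0001], [0.01, 0.02, -1.12]]
[[-0.0077, -0.0118, 0.0001], [0.01, 0.02, -1.12]]
```

>>> step_arm:
  deltas:
    - [[-0.0085, -0.0115, 0], [0, 0, -1], 0.0]
    - [[-0.008, -0.0115, 0], [0, 0, -1], 0.0]
    - [[-0.005, -0.007, 0], [0, 0, -1], 0.0]
    - [[-0.002, -0.004, 0.005], [0, 0, 0], 0.0]
    - [[0, 0, 0.01], [0, 0, 0], 0.0]

```text
time_s: 17.55
eef_pos: [563.0, 287.5, 224.7]
tool_rot: [[0.804, -0.595, 0.002], [-0.595, -0.804, 0.0], [0.001, -0.001, -1.0]]
force: [-0.3, -0.4, -5.8]
opening: 0.246
grasp_force: 54.9
```

>>> step_arm:
  deltas:
    - [[0, 0, 0.015], [0, 0, 0], 0.0]
    - [[0, 0, 0.02], [0, 0, 0], 0.0]
    - [[0, 0, 0.02], [0, 0, 0], 0.0]
    - [[0, 0, 0.015], [0, 0, 0], 0.0]
    - [[0, 0, 0.008], [0, 0, 0], 0.0]

```text
time_s: 18.05
eef_pos: [561.5, 286.0, 144.8]
tool_rot: [[0.803, -0.596, -0.002], [-0.596, -0.803, -0.002], [-0.001, 0.003, -1.0]]
force: [0.7, -0.9, -5.3]
opening: 0.246
grasp_force: 54.9
```

```bash
python3 plan.py 561.5 290.5 135 -42 50
python3 - <<'E'
from h import *
p,d,P=look('scene')
save('s4.png',cv2.resize(p[100:260,300:470],None,fx=3.5,fy=3.5,interpolation=2))
E
```

```text
pos [561.5 286.  144.8] yaw -36.56 tilt w [0.18 0.04 5.44] n 1 t 18.05 F [ 0.7 -0.9 -5.3] op 0.24645546480245048 q [ -42.   49.   19.   95.  -23.   40. -137.]
[[-0.0026, -0.0036, 0.0097], [0.18, 0.04, 5.44]]
```

View pics/s4.png

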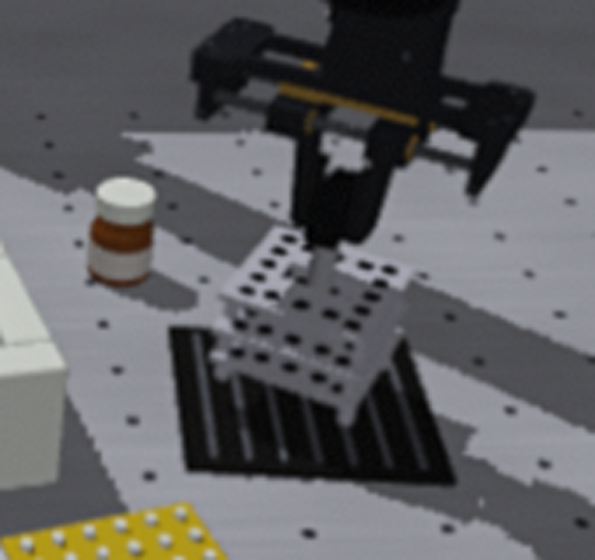

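The picture shows three plates hanging level above the pad, about centred, with the jar clear. Lower slowly.

>>> step_arm:
  deltas:
    - [[-0.0025, -0.0035, 0.004], [0, 0, 0], 0.0]
    - [[0, 0, 0.004], [0, 0, 0], 0.0]
    - [[0, 0, 0.003], [0, 0, 0], 0.0]
    - [[0, 0, 0.002], [0, 0, 0], 0.0]
    - [[0, 0, 0.001], [0, 0, 0], 0.0]

```text
time_s: 18.6
eef_pos: [562.3, 291.6, 132.8]
tool_rot: [[0.804, -0.594, 0.0], [-0.594, -0.804, -0.0], [0.0, -0.0, -1.0]]
force: [-0.4, 0.1, -5.6]
opening: 0.248
grasp_force: 54.9
```

>>> step_arm:
  deltas:
    - [[0, 0, 0.001], [0, 0, 0], 0.0]
    - [[0, 0, 0.001], [0, 0, 0], 0.0]
    - [[0, 0, 0.001], [0, 0, 0], 0.0]
    - [[0, 0, 0.001], [0, 0, 0], 0.0]
    - [[0, 0, 0.001], [0, 0, 0], 0.0]

```text
time_s: 19.1
eef_pos: [562.3, 291.6, 127.6]
tool_rot: [[0.804, -0.594, 0.0], [-0.594, -0.804, -0.0], [0.0, -0.0, -1.0]]
force: [0.7, -0.4, -5.2]
opening: 0.242
grasp_force: 54.9
```

>>> step_arm:
  deltas:
    - [[0, 0, 0.001], [0, 0, 0], 0.0]
    - [[0, 0, 0.001], [0, 0, 0], 0.0]
    - [[0, 0, 0.001], [0, 0, 0], 0.0]
    - [[0, 0, 0.001], [0, 0, 0], 0.0]

```text
time_s: 19.5
eef_pos: [562.5, 291.7, 123.8]
tool_rot: [[0.804, -0.595, 0.0], [-0.595, -0.804, 0.0], [0.0, -0.0, -1.0]]
force: [-0.3, -0.2, -1.4]
opening: 0.244
grasp_force: 54.9
```

>>> step_arm:
  deltas:
    - [[0, 0, 0.002], [0, 0, 0], 0.0]
    - [[0, 0, 0.002], [0, 0, 0], 0.0]
    - [[0, 0, 0.002], [0, 0, 0], 0.0]
    - [[0, 0, 0.001], [0, 0, 0], 0.0]
    - [[0, 0, 0.001], [0, 0, 0], 0.0]

```text
time_s: 20.0
eef_pos: [562.4, 291.6, 115.7]
tool_rot: [[0.804, -0.595, 0.0], [-0.595, -0.804, -0.0], [0.0, -0.0, -1.0]]
force: [-0.1, -0.5, -1.4]
opening: 0.245
grasp_force: 54.9
```

>>> step_arm:
  deltas:
    - [[0, 0, 0.0005], [0, 0, 0], 0.0]
    - [[0, 0, 0.0005], [0, 0, 0], 0.0]
    - [[0, 0, 0.0005], [0, 0, 0], 0.0]
    - [[0, 0, 0], [0, 0, 0], 0.0]

```text
time_s: 20.4
eef_pos: [562.4, 291.6, 114.2]
tool_rot: [[0.804, -0.595, 0.0], [-0.595, -0.804, -0.0], [0.0, -0.0, -1.0]]
force: [0.0, -0.3, -0.4]
opening: 0.244
grasp_force: 54.9
```

>>> step_arm:
  deltas:
    - [[0, 0, 0.0005], [0, 0, 0], 0.0]
    - [[0, 0, 0], [0, 0, 0], 0.0]
    - [[0, 0, 0], [0, 0, 0], 0.03]
    - [[0, 0, 0], [0, 0, 0], 0.04]
    - [[0, 0, 0], [0, 0, 0], 0.05]

```text
time_s: 20.9
eef_pos: [562.4, 291.6, 113.7]
tool_rot: [[0.804, -0.594, 0.0], [-0.594, -0.804, -0.0], [0.0, -0.0, -1.0]]
force: [0.5, 0.1, 1.1]
opening: 0.491
grasp_force: 0.0
```

>>> step_arm:
  deltas:
    - [[0, 0, 0], [0, 0, 0], 0.05]
    - [[0, 0, -0.005], [0, 0, 0], 0.05]
    - [[0, 0, -0.015], [0, 0, 0], 0.05]
    - [[0, 0, -0.03], [0, 0, 0], 0.05]
    - [[0, 0, -0.04], [0, 0, 0], 0.05]

```text
time_s: 21.4
eef_pos: [561.4, 291.2, 204.4]
tool_rot: [[0.804, -0.595, -0.002], [-0.595, -0.804, -0.001], [-0.001, 0.003, -1.0]]
force: [0.5, 0.2, 0.4]
opening: 0.57
grasp_force: 0.0
```

>>> step_arm:
  deltas:
    - [[0, 0, -0.03], [0, 0, 0], 0.05]
    - [[0, 0, 0], [0, 0, 0], 0.05]
    - [[0, 0, 0], [0, 0, 0], 0.05]
    - [[0, 0, 0], [0, 0, 0], 0.05]

```text
time_s: 21.8
eef_pos: [561.4, 291.6, 233.1]
tool_rot: [[0.804, -0.594, -0.002], [-0.594, -0.804, -0.001], [-0.001, 0.001, -1.0]]
force: [0.5, -0.1, -0.6]
opening: 0.566
grasp_force: 0.0
```

```bash
python3 st.py
python3 - <<'E'
from h import *
p,d,P=look('scene')
save('s5.png',cv2.resize(p[90:260,290:470],None,fx=3.5,fy=3.5,interpolation=2)[:600])
C=cloud(P,d);m=(C[...,2]>65)&(C[...,2]<85)&(abs(C[...,0]-562)<90)&(abs(C[...,1]-292)<90);X=C[m]
print(np.median(X[:,2]),cv2.minAreaRect(X[:,:2].astype(np.float32)))
E
```

```text
M [0.124 0.044 0.01 ] F [ 0.5 -0.1 -0.6] [561.4 291.6 233.1] 21.8
77.07542702605207 ((561.60546875, 292.3515930175781), (97.1612319946289, 105.77056884765625), 54.189491271972656)
```

View pics/s5.png

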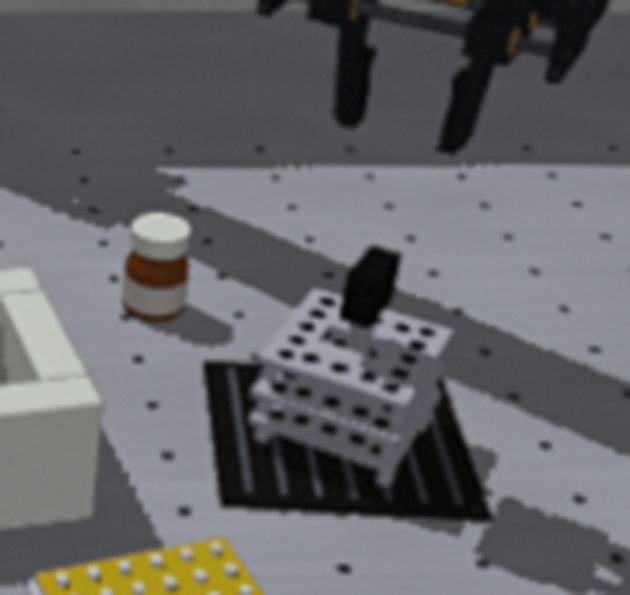

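The stack stands level on the middle of the pad, with the lifter upright in it (handle at crop (370,285)) and the gripper clear.

```bash
python3 -c "
from plant import ctrl
print(ctrl.job_done())"
```

```text
the job is handed in; nothing more can be done
None
```

The job is handed in, with no verdict returned: all three plates stand stacked and level on the middle of the pad, the lifter upright and released in them, at about 22 s with no bystander touched as far as I saw.

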